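Load the printed jars and hold the torch slanting on the orange one

TASK

Get the printed sample jars ready for a seam check: lower the orange jar and the blue jar, gently and without dropping them, upright into the two free cells of the wooden crate, one per cell. Then draw the yellow torch out of its holder, lean it to about halfway between upright and level, and shine it from about 12 cm away down onto the lid of the orange jar. Finish holding the torch there, steady and touching nothing else; do not let go of it, and leave the grey jar, the spool, the screwdriver and the glue bottle where they are.

Things in the scene. Friction and masses are not known exactly. Their poses are not given: they have to be found in the camera images.
- crate: open wooden crate fixed to the bench, 82 (x) by 234 (y) by 40 mm tall, walls and two partitions 6 mm thick, floor 6 mm thick: three cells in a row along its y axis, each 70 by 70 mm inside and 34 mm deep. Origin at the centre of its underside on the bench, z up. The middle cell holds the grey jar; the two end cells are free.
- cell_left (a point): centre of the floor of the crate's free end cell on the +y side (76 mm from the crate's centre), 6 mm above the bench; axes as the crate's
- cell_right (a point): centre of the floor of the crate's free end cell on the -y side (76 mm from the crate's centre), 6 mm above the bench; axes as the crate's
- orange_jar: Orange 3D-printed plastic sample jar with screw lid, a plain upright cylinder 46 mm in diameter and 80 mm tall (lid, the top 16 mm, 44 mm in diameter), about 90 g; origin at the centre of its underside, z up its axis. Starts standing on the bench to the robot's left.
- orange_jar_top (a point): centre of the top of the orange jar's lid, 80 mm above its origin: the point to light
- blue_jar: Blue 3D-printed plastic sample jar with screw lid, a plain upright cylinder 46 mm in diameter and 80 mm tall (lid, the top 16 mm, 44 mm in diameter), about 90 g; origin at the centre of its underside, z up its axis. Starts standing on the bench to the robot's left.
- grey_jar: Grey 3D-printed plastic sample jar with screw lid, a plain upright cylinder 46 mm in diameter and 80 mm tall (lid, the top 16 mm, 44 mm in diameter), about 90 g; origin at the centre of its underside, z up its axis. It already stands in the crate's middle cell and stays there.
- torch: pocket torch, 148 mm long, 140 g, round: dark head (lens end) 36 mm in diameter, 28 mm long; yellow barrel 26 mm in diameter from 38 to 138 mm from the lens; black tail cap 24 mm wide. Origin: centre of the lens face; z runs along the axis from lens to tail, light shines along -z. Starts loose in the holder, upright, lens down, 8 mm above the bench; upper 90 mm shows over the rim.
- torch_tail (a point): centre of the torch's tail end, 148 mm from the lens along its z axis
- holder: black round upright cup fixed to the bench, for the torch: outer diameter 54 mm, bore 42 mm, rim 66 mm above the bench, inner floor 8 mm above it, on a round steel foot 90 mm in diameter and 6 mm thick. Origin at the centre of its underside.
- spool: small cardboard spool of pink filament lying flat, 80 mm in diameter, 42 mm tall, origin at the centre of its underside; to be left alone
- screwdriver: red-handled screwdriver, 170 mm long, lying roughly crosswise (along y) on the bench beyond the crate; to be left alone
- glue: white glue bottle with a red cap, 44 mm in diameter, 90 mm tall, origin at the centre of its underside; to be left alone
Mind the look-alikes: they are no part of the job. Of the things shaped like the blue_jar, the blue one is meant. There is more than one size of the torch; the job needs the middle-sized.

How it is judged:
On the way, in this order (a step that is already met when the one before it is completed fails the run):
1. both jars stand upright on the floors of the two free cells, one in each, released and at rest, with the torch still in its holder ((((horizontal distance between orange_jar and cell_left below 0.02 m and z of orange_jar in the frame of cell_left between -0.004 and 0.006 m and angle between orange_jar's own z axis and vertical below 0.1 rad) and (horizontal distance between blue_jar and cell_right below 0.02 m and z of blue_jar in the frame of cell_right between -0.004 and 0.006 m and angle between blue_jar's own z axis and vertical below 0.1 rad)) or ((horizontal distance between orange_jar and cell_right below 0.02 m and z of orange_jar in the frame of cell_right between -0.004 and 0.006 m and angle between orange_jar's own z axis and vertical below 0.1 rad) and (horizontal distance between blue_jar and cell_left below 0.02 m and z of blue_jar in the frame of cell_left between -0.004 and 0.006 m and angle between blue_jar's own z axis and vertical below 0.1 rad))) and contact force between the fingers and orange_jar below 0.1 N and contact force between the fingers and blue_jar below 0.1 N and linear speed of each of orange_jar, blue_jar below 0.03 m/s and horizontal distance between torch and holder below 0.015 m and height (world z) of torch below 0.02 m and angle between torch's own z axis and vertical below 0.15 rad), for 0.2 s.
2. the torch, in the fingers, is drawn clear above the holder's rim (height (world z) of torch above 0.072 m and contact force between the fingers and torch above 1 N and contact force between torch and holder below 0.1 N), for 0.1 s.
At the end, for the whole second after the job is handed in: Orange and blue jar upright (0.1 rad) on the end cells' floors (20 mm), released; torch in the fingers only, still, lens over 110 mm up, 30 to 60 degrees off vertical, orange lid centre within 30 mm of its axis, 70 to 180 mm ahead; other things within 30 mm of their start ((((horizontal distance between orange_jar and cell_left below 0.02 m and z of orange_jar in the frame of cell_left between -0.004 and 0.006 m and angle between orange_jar's own z axis and vertical below 0.1 rad) and (horizontal distance between blue_jar and cell_right below 0.02 m and z of blue_jar in the frame of cell_right between -0.004 and 0.006 m and angle between blue_jar's own z axis and vertical below 0.1 rad)) or ((horizontal distance between orange_jar and cell_right below 0.02 m and z of orange_jar in the frame of cell_right between -0.004 and 0.006 m and angle between orange_jar's own z axis and vertical below 0.1 rad) and (horizontal distance between blue_jar and cell_left below 0.02 m and z of blue_jar in the frame of cell_left between -0.004 and 0.006 m and angle between blue_jar's own z axis and vertical below 0.1 rad))) and contact force between each of the fingers, torch and orange_jar below 0.1 N and contact force between each of the fingers, torch and blue_jar below 0.1 N and linear speed of each of orange_jar, blue_jar, torch below 0.03 m/s and x of orange_jar_top in the frame of torch between -0.03 and 0.03 m and y of orange_jar_top in the frame of torch between -0.03 and 0.03 m and z of orange_jar_top in the frame of torch between -0.18 and -0.07 m and angle between torch's own z axis and vertical between 0.52 and 1.05 rad and height (world z) of torch above 0.11 m and contact force between the fingers and torch above 1 N and contact force between torch and holder below 0.1 N and contact force between torch and crate below 0.1 N and contact force between torch and grey_jar below 0.1 N and contact force between torch and spool below 0.1 N and distance of each of spool, screwdriver, glue, grey_jar from where it was at the start of the episode below 0.03 m); the arm keeps its last pose, push and grip.
It fails at once if a jar or the torch is dropped or thrown (over 0.75 m/s while the fingers do not touch it) ((linear speed of orange_jar above 0.75 m/s and contact force between the fingers and orange_jar below 0.05 N) or (linear speed of blue_jar above 0.75 m/s and contact force between the fingers and blue_jar below 0.05 N) or (linear speed of torch above 0.75 m/s and contact force between the fingers and torch below 0.05 N)).
It fails at once if the grey jar, spool, screwdriver or glue bottle is shifted more than 30 mm (distance of any of grey_jar, spool, screwdriver, glue from where it was at the start of the episode above 0.03 m).
It also fails if it takes over 72 s, if anything falls off the work surface, if the arm or the gripper's body presses on something with over 40 N, if the wrist force passes 120 N, or if a joint passes its speed limit or range.

ROBOT

A 6-joint arm with a two-finger parallel gripper is mounted at the origin on the work surface. World frame = base frame: x ahead of the robot, y to its left, z up, the work surface at z = 0. Lengths are in m, angles in rad, forces in N, time in s.
With the tool pointing down it reaches from about 0.35 to 0.775 m from the base axis. Payload 5.5 kg.
Tool frame: the origin (TCP) lies midway between the tips of the shut fingers; the grasp point (between the pads) lies grip_point_offset behind it (grip_point_offset is the distance from the TCP to the grasp point, in m); z points along the fingers, y is the direction in which the jaws open and shut (so a half turn about z gives the same grasp; the last joint's range is limited). The gripper opens to 85 mm and grips with 20 to 120 N. Pads are 22 mm wide; open, the fingers measure 114 mm over their backs; the gripper's body (76 mm by 85 mm) begins 54 mm behind the grasp point. The pads swing forward as they close: fully open they stand 13 mm farther back than shut.
Start: joints at [1.199, 0.313, 0.046, 1.304, 0, 1.431], TCP at [0.132, 0.56, 0.231] pointing down, gripper open.
Joint ranges: [-2.76, 2.76], [-0.86, 1.69], [-1.03, 1.26], [-2.2, 2.34], [-1.47, 1.5], [-3.14, 3.14]. Speed limits (rad/s): [2.57, 2.57, 3.14, 3.14, 3.14, 3.14].

INTERFACE

Orientations are given as a unit quaternion [w, x, y, z].
In Python, from workcell import * gives the robot as it stands.
- The arm moves only by the tool send_rows, never from a script. Its argument "series" is one flat list of numbers, 7 for each row, row after row: the shift along the tool's x, y, z in cm, then the turn, a rotation vector about the tool's x, y, z in degrees, then the opening, from 0 (shut) to 1 (fully open). A call has 1 to 10 rows; each row is the pose to reach, as a shift and turn from the pose commanded when the call began, along the tool's axes at that moment; what a row does not reach only later rows make up. A row lasts 1/12 s, in which the tool goes at most 41.7 mm and 7.16 degrees, less where a joint would pass 70% of its speed; a pose out of reach is approached as far as the arm can. A call with a gripper value outside its range is refused whole. The fingers move at their own pace and stop on an object; "newtons" is the grip in N (left out, the last holds). Time passes only in rows, so rows that repeat a pose let the fingers close. It gives the time, the measured TCP pose, the force and the opening at its end, in the units of the state.
- get_state(): the state, without advancing time (a new reading comes with each control period).
- read_camera(name): name is "side" or "top"; returns the picture (400x640x3 uint8, blue, green, red); there is no depth.
- camera_info(name): a dict with "K" (3x3 intrinsics, pixels), "xyz" and "attitude" of the camera in the world. Camera axes: x right, y down, z forward; pixel columns grow to the right and rows downward; lengths in m; the calibration is good to about 2 mm. A picture is of the moment at which its call begins. camera_info takes no time and is no camera call.
- hand_in(): hands the job in, once; it reports no verdict.
Trained networks look in the newest picture that a camera, given by its name, has taken for a name from the list of things; names that differ only in an ending like _2 or _b are one class to them, and where a whole thing is asked for, a point or a joint stands for the part that bears it (a point fixed in the world has none). Each returns a list of dicts, best first, with "p" (0 to 1); they miss things now and then, are a little off and sometimes report something else, mostly with a low value. They report only what shows in the picture. A call takes as long as a camera call. They do not tell look-alikes from the thing itself.
- silhouettes(camera, label): "pixels" (400x640 bool, what is visible of it) and "box" ([left, top, width, height] in pixels, round what is visible of it).
The state is a dict: "clock": time; "joint_pos": joint angles; "qvel": joint speeds; "tau": joint torques, N m; "tcp_pos": TCP position; "orientation": TCP orientation; "wrist_force": force on the tool from outside, world axes, zero at the start; "ft_torque": the same for the moment, N m; "finger_gap": finger opening in m.
Only numpy, scipy, OpenCV 4.12 (cv2) and the standard library are available. Lean on these libraries where they do the work, as an engineer would, in place of code of your own. Each camera call takes 0.05 s, during which the arm holds its last target. There are 200 camera calls.

## Working session

There is one attempt and no reset: what is moved stays moved. The work goes in short steps, Python scripts to look and compute and a tool call to move; the robot and the scene stay as the last step left them, time stands still between calls to the robot, and variables do not carry over. Pictures are saved under pics/ and viewed, about 8 in all and at most 12, crops included, and the job is handed in when it is done.

Besides the shell and the picture viewer there is one more tool, called by a JSON object that holds its "op" and its "data". send_rows: Moves the arm, as the interface text tells. Its arguments: {"type":"object","properties":{"series":{"type":"array"},"newtons":{"type":"number"}},"required":["series"]}

```bash
ls; mkdir -p pics; python3 - <<'E'
from workcell import *
import cv2
s=get_state();print(s)
print(grip_point_offset if 'grip_point_offset' in globals() else None)
for c in("top","side"):
    print(camera_info(c)); cv2.imwrite(f"pics/{c}0.png",read_camera(c))
E
```

```text
pics
{'clock': 0.0, 'joint_pos': array([1.19941613e+00, 3.13990424e-01, 4.49770394e-02, 1.30361580e+00,
       2.42963037e-06, 1.43119918e+00]), 'qvel': array([ 1.42455339e-04, -3.73945548e-05,  6.30012922e-04,  1.20313409e-03,
       -4.44583017e-04,  9.46686688e-04]), 'tau': array([ 9.62009690e-04, -4.80624390e+01,  2.98532152e+01,  1.90689712e-02,
        2.26275738e-04,  4.58361328e-06]), 'tcp_pos': array([0.13190208, 0.55913376, 0.23041377]), 'orientation': array([-2.32773286e-04,  1.15632232e-01,  9.93291673e-01, -8.86372993e-04]), 'wrist_force': array([-0.02183613,  0.21682155,  0.02698137]), 'ft_torque': array([-0.03903632, -0.02518113,  0.04581709]), 'finger_gap': 0.08544685211857855}
0.0187
{'K': array([[400.27364933,   0.        , 320.54092516],
       [  0.        , 400.27364933, 202.25891238],
       [  0.        ,   0.        ,   1.        ]]), 'xyz': array([ 0.32260898, -0.02011228,  1.32291564]), 'attitude': array([-0.07616767,  0.73553707, -0.66964953,  0.06894347])}
{'K': array([[413.80884598,   0.        , 317.15533631],
       [  0.        , 413.80884598, 200.31583904],
       [  0.        ,   0.        ,   1.        ]]), 'xyz': array([ 0.47521035, -0.81860037,  0.89153686]), 'attitude': array([-0.39462592,  0.91692896, -0.05664546,  0.01740559])}
```

View pics/top0.png

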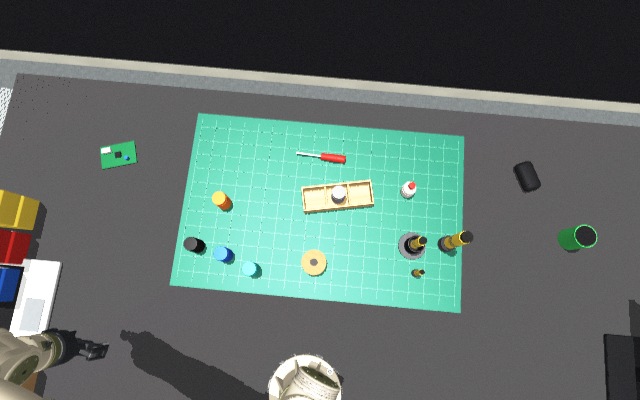

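View pics/side0.png

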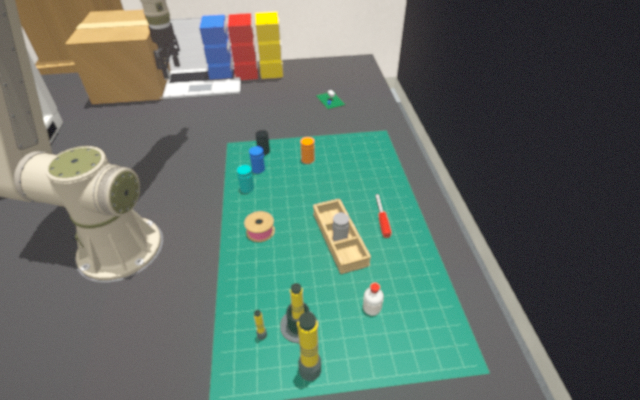

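The pictures show these candidates (top-view pixels):
- **Jars:** orange (222,201), black (194,245), blue (222,254), teal (250,269) and grey in the crate (338,194).
- **Torches:** in the holder (415,243), large one (455,240), small one (418,272).

I choose orange (222,201), blue (222,254) and the torch in the holder (415,243). The crop will check these choices while I measure.

```bash
cat > h.py <<'E'
from workcell import *
import numpy as np, cv2
from scipy.optimize import minimize
from scipy.spatial.transform import Rotation as R
def rot(q): return R.from_quat(np.roll(q,-1))
def proj(c,P):
    i=camera_info(c); p=rot(i["attitude"]).inv().apply(np.atleast_2d(P)-i["xyz"])@i["K"].T
    return p[:,:2]/p[:,2:]
def cyl(r,z0,z1):
    a=np.linspace(0,2*np.pi,40); return np.array([[r*np.cos(t),r*np.sin(t),z] for t in a for z in(z0,z1)])
def box(x,y,z): return np.array([[sx*x/2,sy*y/2,sz] for sx in(-1,1) for sy in(-1,1) for sz in(0,z)])
S=4
def hull(P):
    m=np.zeros((400*S,640*S),np.uint8)
    h=cv2.convexHull(((np.asarray(P)+.5)*S).astype(np.float32)); cv2.fillConvexPoly(m,np.round(h*16).astype(np.int32),1,shift=4); return m
def masks(label,near,cams=("top","side"),rad=25):
    """near: rough world point; picks the detection closest to it"""
    out={}
    for c in cams:
        read_camera(c); best=None
        for d in silhouettes(c,label):
            b=d["box"]; e=np.hypot(*(np.array([b[0]+b[2]/2,b[1]+b[3]/2])-proj(c,near)[0]))
            if e<rad and (best is None or e<best[0]): best=(e,d)
        if best: out[c]=best[1]["pixels"]
    return out
def fit(M,pts,x0,yaw=False):
    up={c:cv2.resize(m.astype(np.uint8),None,fx=S,fy=S,interpolation=cv2.INTER_NEAREST) for c,m in M.items()}
    def cost(v):
        s=0
        for c,m in up.items():
            P=R.from_euler('z',v[2] if yaw else 0).apply(pts)+[v[0],v[1],0]
            h=hull(proj(c,P)); s+=1-(h&m).sum()/(h|m).sum()
        return s/len(up)
    n=3 if yaw else 2
    sim=np.array([x0[:n]]+[np.array(x0[:n])+d for d in np.diag([.012,.012,.08][:n])])
    r=minimize(cost,x0[:n],method="Nelder-Mead",options=dict(initial_simplex=sim,xatol=2e-4,fatol=1e-4)); return r.x,1-r.fun
def ray(c,px,z):
    i=camera_info(c); d=rot(i["attitude"]).apply(np.linalg.inv(i["K"])@[*px,1]); return i["xyz"]+d*(z-i["xyz"][2])/d[2]
E
cat > m.py <<'E'
from h import *
jar=cyl(.023,0,.08)
for n,px,z,p in [("orange_jar",(222,201),.04,jar),("blue_jar",(222,254),.04,jar),("grey_jar",(338,194),.05,cyl(.023,.006,.086)),("glue",(409,190),.04,cyl(.022,0,.08)),("spool",(313,263),.02,cyl(.04,0,.042))]:
    g=ray("top",px,z); M=masks(n,g); print(n,g.round(3),list(M),*fit(M,p,g))
g=ray("top",(338,197),.03); M=masks("crate",g,rad=40)
for c in M:
    k=cv2.findNonZero(M[c].astype(np.uint8)); m=np.zeros((400,640),np.uint8); cv2.fillConvexPoly(m,cv2.convexHull(k),1); M[c]=m
print("crate",list(M),*fit(M,box(.082,.234,.04),[g[0],g[1],0.],True))
g=ray("top",(415,243),.1)
for n,p in [("torch",cyl(.013,.066,.156)),("holder",np.vstack([cyl(.027,0,.066),cyl(.045,0,.006)]))]:
    M=masks(n,g,rad=45); print(n,g.round(3),[(c,cv2.boundingRect(m.astype(np.uint8))) for c,m in M.items()],*fit(M,p,g))
for n,px in [("big",(447,245)),("small",(417,274)),("teal",(250,273)),("black",(194,248))]: print(n,ray("top",px,0).round(3))
t=read_camera("top");s=read_camera("side")
cv2.imwrite("pics/c1.png",np.hstack([cv2.resize(t[180:300,170:290],(400,400)),cv2.resize(s[270:390,230:350],(400,400))]))
E
python3 m.py
```

```text
orange_jar [0.563 0.328 0.04 ] ['top', 'side'] [0.56517014 0.32881302] 0.846822113571959
blue_jar [0.392 0.303 0.04 ] ['top', 'side'] [0.39249781 0.30029284] 0.4212604859502519
grey_jar [ 0.62  -0.049  0.05 ] ['top', 'side'] [ 0.61987657 -0.04860992] 0.876691399901067
glue [ 0.658 -0.281  0.04 ] ['top', 'side'] [ 0.66301127 -0.27920699] 0.7676991422891486
spool [0.392 0.012 0.02 ] ['side'] [0.3958602  0.00862056] 0.9616323096339924
crate ['top', 'side'] [ 0.61878167 -0.04755116  0.20427243] 0.9487521016413145
torch [ 0.477 -0.295  0.1  ] [('top', (410, 237, 17, 13)), ('side', (291, 283, 13, 37))] [ 0.47989391 -0.3022695 ] 0.7709154878562773
holder [ 0.477 -0.295  0.1  ] [('top', (399, 233, 27, 26)), ('side', (280, 304, 30, 40))] [ 0.47994281 -0.30612722] 0.5301998557812804
big [ 0.493 -0.423  0.   ]
small [ 0.389 -0.328  0.   ]
teal [0.342 0.213 0.   ]
black [0.405 0.408 0.   ]
```

View pics/c1.png

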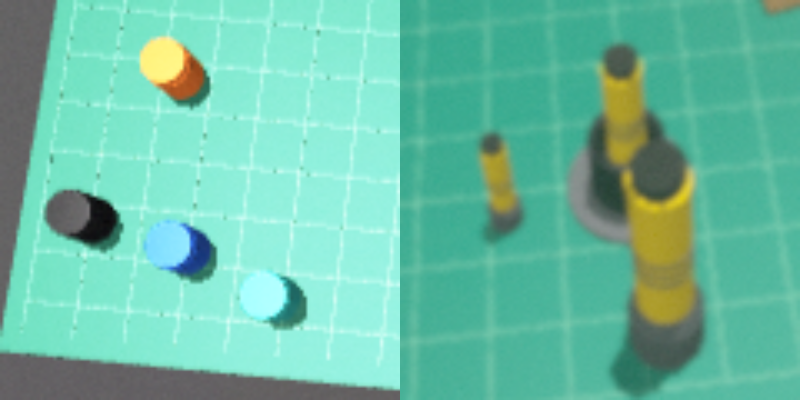

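The crop shows orange at (165,60), dark blue at (172,247), with teal at (265,295) and black at (75,213) separate. The middle-sized torch is the one in the holder, on the right. Blue's fit is poor, so I'll redo it by colour, per camera.

```bash
cat > col.py <<'E'
from h import *
def cmask(c,lo,hi,near,rad):
    m=cv2.inRange(cv2.cvtColor(read_camera(c),cv2.COLOR_BGR2HSV),lo,hi)
    u,v=proj(c,near)[0]; w=np.zeros_like(m); cv2.circle(w,(int(u),int(v)),rad,255,-1); return (m&w)>0
RNG=dict(orange=((4,120,70),(22,255,255)),blue=((100,110,60),(125,255,255)),yellow=((18,110,60),(34,255,255)))
def cfit(col,near,pts,rad=22,cams=("top","side")):
    M={c:cmask(c,*RNG[col],near,rad) for c in cams}
    for c in cams: print(col,c,M[c].sum(),*fit({c:M[c]},pts,near))
    r=fit(M,pts,near); print(col,"both",*r); return r
E
python3 - <<'E'
from col import *
cfit("orange",[.565,.329,.04],cyl(.023,0,.08))
cfit("blue",[.392,.303,.04],cyl(.023,0,.08))
cfit("yellow",[.480,-.302,.11],cyl(.013,.066,.146),20)
for c in ("top","side"): print(c, proj(c,[.48,-.302,.156]), proj(c,[.565,.329,.08]),proj(c,[.392,.303,.08]))
E
```

```text
orange top 104 [0.56048676 0.3219018 ] 0.38977485928705446
orange side 305 [0.56465375 0.33193326] 0.8852578068264343
orange both [0.5645641  0.33052511] 0.634169255130481
blue top 94 [0.39064436 0.28934939] 0.36017253774263125
blue side 336 [0.39399111 0.30232108] 0.8709245945494064
blue both [0.39358798 0.30064517] 0.607404222716786
yellow top 86 [ 0.47737836 -0.29857149] 0.6476143141153081
yellow side 271 [ 0.47978129 -0.31319272] 0.7634063780509531
yellow both [ 0.47911118 -0.30088424] 0.6028312487460081
top [[421.94124228 240.24304196]] [[218.60727079 197.80650344]] [[218.79957349 252.99903352]]
side [[295.22304498 285.47381133]] [[306.63038398 140.32683264]] [[255.09632157 149.04682275]]
```

```bash
python3 - <<'E'
import col
from col import *
h=cv2.cvtColor(read_camera("top"),cv2.COLOR_BGR2HSV); print(h[198,219],h[253,220],h[240,421], h[243,416])
col.RNG=dict(orange=((4,80,70),(24,255,255)),blue=((98,80,60),(125,255,255)),yellow=((16,70,60),(36,255,255)))
cfit("orange",[.565,.329,.04],cyl(.023,0,.08))
cfit("blue",[.392,.303,.04],cyl(.023,0,.08))
t=read_camera("top");s=read_camera("side")
def cr(im,c,P,w=20):
    x,y=np.int32(proj(c,P)[0]); return cv2.resize(im[y-w:y+w,x-w:x+w],(400,400),interpolation=cv2.INTER_NEAREST),x-w,y-w
a=cr(t,"top",[.48,-.302,.1]);b=cr(s,"side",[.48,-.302,.1],30);print(a[1:],b[1:])
cv2.imwrite("pics/c2.png",np.hstack([a[0],b[0]]))
E
```

```text
[ 28 122 255] [ 97 118 255] [30 22 59] [ 24 183 164]
orange top 116 [0.56575306 0.33035603] 0.4253059339644424
orange side 329 [0.56522388 0.33121065] 0.9229259589652097
orange both [0.56544199 0.33083638] 0.6716420077551878
blue top 140 [0.39292843 0.29953263] 0.5270621602458048
blue side 355 [0.39367122 0.30242888] 0.877101354659703
blue both [0.39332221 0.29966221] 0.6978367795019875
(np.int32(397), np.int32(222)) (np.int32(266), np.int32(270))
```

View pics/c2.png

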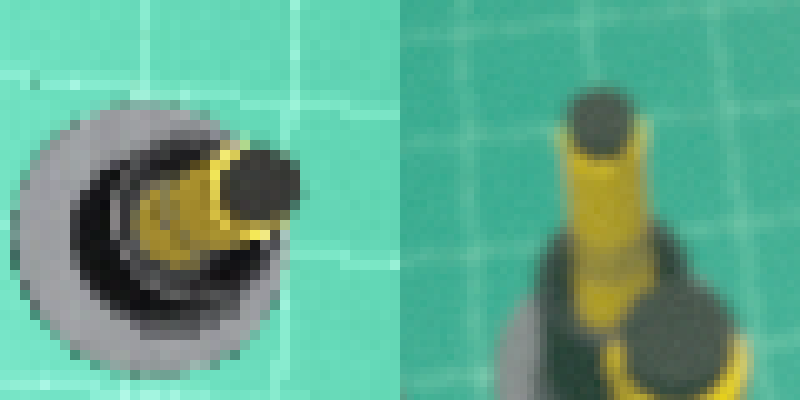

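The top-view tail centre is at pixel (422.5,240) and the foot at (411,245.5), which puts the torch at about (0.480,-0.304). I now know enough to move.

First I'll approach the orange jar with the jaws turned along the crate's x axis.

{"op": "send_rows", "data": {"series": [-3,-0.8,0,0,0,6.5,1,-7,-1.8,0,0,0,13,1,-11,-2.8,0,0,0,19.5,1,-15,-3.9,0,0,0,26,1,-19,-4.9,0,0,0,32.5,1,-23,-6,0,0,0,39,1,-27,-7,0,0,0,45.5,1,-31,-8,0,0,0,52,1,-35,-9.1,0,0,0,58.5,1,-38,-9.9,0,0,0,65,1], "newtons": 30}}

```text
clock: 3.28
tcp_pos: [0.4821, 0.374, 0.2313]
orientation: [0.0, 0.634, 0.773, 0.0]
wrist_force: [0.6, 0.8, 0.4]
finger_gap: 0.0855
```

```bash
cat > g.py <<'E'
from h import *
def tgt(az=11.7,tilt=0):
    a=np.radians(az); y=np.array([np.cos(a),np.sin(a),0]); z=np.array([0,0,-1.]); M=R.from_matrix(np.c_[np.cross(y,z),y,z])
    return M*R.from_rotvec([-tilt,0,0],degrees=True)
def rem(p,T=None):
    s=get_state(); q=rot(s["orientation"]); T=T or tgt()
    print("t %.2f"%s["clock"],"tcp",s["tcp_pos"].round(4),"gap %.4f"%s["finger_gap"],"F",s["wrist_force"].round(1))
    print(" shift cm",(q.inv().apply(np.array(p)-s["tcp_pos"])*100).round(2),"rot",(q.inv()*T).as_rotvec(degrees=True).round(2))
E
python3 -c "
from g import *
rem([.565,.330,.16])"
```

```text
t 3.28 tcp [0.4821 0.374  0.2313] gap 0.0855 F [0.6 0.8 0.4]
 shift cm [-5.94  7.26  7.14] rot [ 0.06  0.01 -0.41]
```

{"op": "send_rows", "data": {"series": [-2,2.4,2,0,0,0,1,-4,4.8,4.5,0,0,-0.2,1,-5.9,7.3,7,0,0,-0.4,1,-5.9,7.3,7,0,0,-0.4,1,-5.9,7.3,7,0,0,-0.4,1]}}

```text
clock: 3.7
tcp_pos: [0.5628, 0.3312, 0.1585]
orientation: [-0.001, 0.63, 0.777, -0.002]
wrist_force: [-0.2, -0.7, 0.1]
finger_gap: 0.0854
```

```bash
python3 - <<'E'
from g import *
rem([.565,.330,.039])
a=[]
for c in("top","side"):
    x,y=np.int32(proj(c,[.565,.33,.08])[0]); a.append(cv2.resize(read_camera(c)[y-30:y+30,x-30:x+30],(400,400)))
cv2.imwrite("pics/c3.png",np.hstack(a))
E
```

```text
t 3.70 tcp [0.5628 0.3312 0.1585] gap 0.0854 F [-0.2 -0.7  0.1]
 shift cm [-0.15  0.25 11.95] rot [-0.27  0.04  0.25]
```

View pics/c3.png

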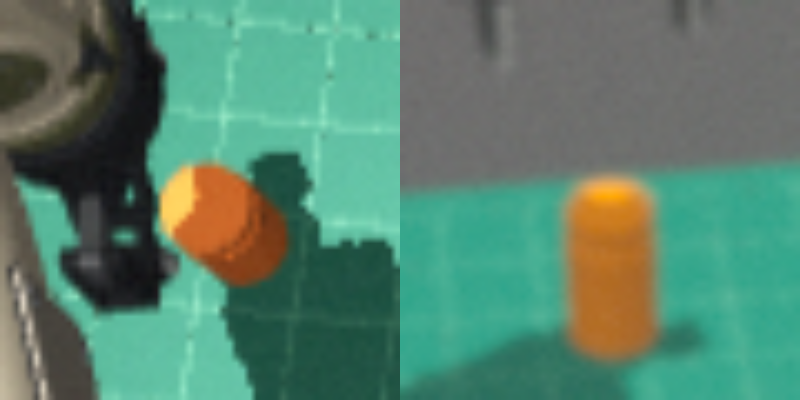

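In the side view (right half) the fingers straddle the jar, with fingers at x≈490 and 690 and the jar at 612. I'll descend and grip.

{"op": "send_rows", "data": {"series": [-0.1,0.2,2.5,0,0,0,1,-0.1,0.2,5,0,0,0,1,-0.1,0.2,7.5,0,0,0,1,-0.1,0.2,10,0,0,0,1,-0.1,0.2,11.9,0,0,0,1,-0.1,0.2,11.9,0,0,0,1,-0.1,0.2,11.9,0,0,0,0.4,-0.1,0.2,11.9,0,0,0,0.2,-0.1,0.2,11.9,0,0,0,0,-0.1,0.2,11.9,0,0,0,0], "newtons": 30}}

```text
clock: 4.63
tcp_pos: [0.5662, 0.3335, 0.0452]
orientation: [0.001, 0.628, 0.778, 0.002]
wrist_force: [-1.1, 0.6, 3.5]
finger_gap: 0.0447
```

{"op": "send_rows", "data": {"series": [0,0,0,0,0,0,0,0,0,0,0,0,0,0,0,0,0,0,0,0,0,0,0,0,0,0,0,0]}}

```text
clock: 4.97
tcp_pos: [0.5662, 0.3335, 0.0452]
orientation: [0.001, 0.628, 0.778, 0.002]
wrist_force: [-1.9, 0.3, 6.5]
finger_gap: 0.045
```

```bash
python3 -c "
from g import *
rem([.6034,.0269,.16])"
```

```text
t 4.97 tcp [0.5662 0.3335 0.0452] gap 0.0450 F [-1.9  0.3  6.5]
 shift cm [-30.74  -2.76 -11.54] rot [ 0.24 -0.09  0.43]
```

{"op": "send_rows", "data": {"series": [0,0,-0.5,0,0,0,0,0,0,-1.5,0,0,0,0,0,0,-3,0,0,0,0,0,0,-5,0,0,0,0,0,0,-7.5,0,0,0,0,0,0,-10,0,0,0,0,0,0,-12,0,0,0,0,0,0,-12,0,0,0,0,0,0,-12,0,0,0,0]}}

```text
clock: 5.72
tcp_pos: [0.566, 0.3329, 0.1647]
orientation: [0.001, 0.629, 0.778, 0.002]
wrist_force: [0.2, -0.4, -0.7]
finger_gap: 0.0445
```

```bash
python3 - <<'E'
from g import *
rem([.6034,.0269,.16])
a=[]
for c in("top","side"):
    x,y=np.int32(proj(c,[.566,.333,.16])[0]); a.append(cv2.resize(read_camera(c)[y-30:y+30,x-30:x+30],(400,400)))
cv2.imwrite("pics/c4.png",np.hstack(a))
E
```

```text
t 5.72 tcp [0.566  0.3329 0.1647] gap 0.0445 F [ 0.2 -0.4 -0.7]
 shift cm [-30.71  -2.77   0.43] rot [ 0.24 -0.05  0.42]
```

View pics/c4.png

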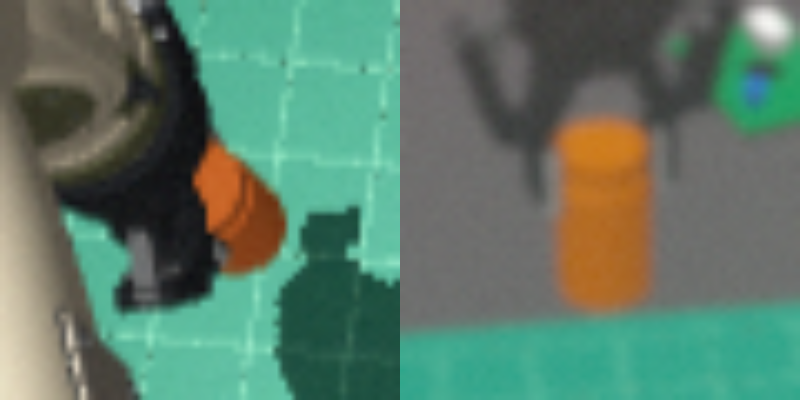

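The jar is held upright, with the fingers on the lid and upper body. I'll carry it to the left cell.

{"op": "send_rows", "data": {"series": [-2,-0.2,0,0,0,0,0,-5,-0.5,0,0,0,0,0,-8.5,-0.8,0,0,0,0,0,-12,-1.1,0,0,0,0,0,-15.5,-1.4,0,0,0,0,0,-19,-1.7,0,0,0,0,0,-22.5,-2,0,0,0,0,0,-26,-2.3,0,0,0,0.2,0,-28.8,-2.6,0,0,0,0.4,0,-30.4,-2.8,0,0,0,0.4,0]}}

```text
clock: 6.65
tcp_pos: [0.6005, 0.0261, 0.1604]
orientation: [-0.001, 0.632, 0.775, -0.001]
wrist_force: [0.5, 1.0, -0.6]
finger_gap: 0.0446
```

{"op": "send_rows", "data": {"series": [0,0,2,0,0,0,0,0,0,4,0,0,0,0,0,0,6,0,0,0,0,0,0,7.5,0,0,0,0,0,0,7.5,0,0,0,0,0,0,7.5,0,0,0,0]}}

```text
clock: 7.15
tcp_pos: [0.5994, 0.0295, 0.0853]
orientation: [-0.002, 0.631, 0.776, -0.001]
wrist_force: [-0.0, -0.2, -1.4]
finger_gap: 0.0449
```

```bash
python3 - <<'E'
from g import *
rem([.603,.029,.0515])
a=[]
for c in("top","side"):
    x,y=np.int32(proj(c,[.603,.029,.06])[0]); a.append(cv2.resize(read_camera(c)[y-36:y+36,x-36:x+36],(400,400)))
cv2.imwrite("pics/c5.png",np.hstack(a))
E
```

```text
t 7.15 tcp [0.5994 0.0295 0.0853] gap 0.0449 F [-0.  -0.2 -1.4]
 shift cm [-0.13  0.36  3.37] rot [-0.26 -0.08  0.01]
```

View pics/c5.png

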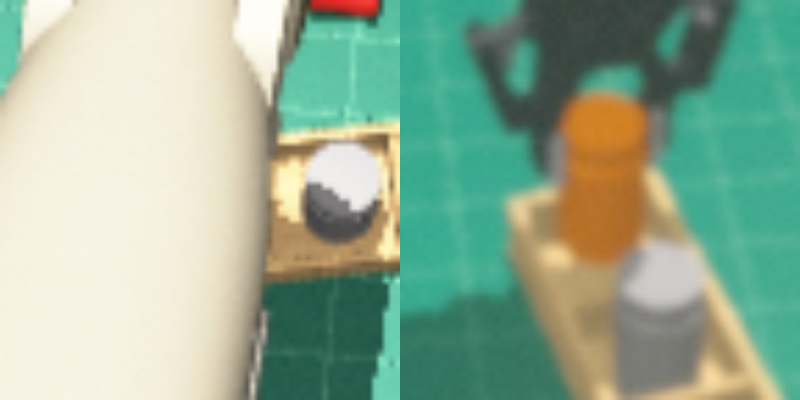

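```bash
python3 - <<'E'
import col
from col import *
col.RNG["orange"]=((4,80,70),(15,255,255))
cfit("orange",[.602,.028,.08],cyl(.023,.04,.12),30,("side",))
s=read_camera("side").copy()
m=np.zeros((400,640),np.uint8)
Rz=R.from_euler('z',.204)
def line(P):
    q=((proj("side",Rz.apply(P)+[.619,-.0475,0])-[270,165]+.5)*6); return np.int32(q)
v=cv2.resize(s[165:280,270:400],None,fx=6,fy=6)[:600]
for yy in(-.117,-.111,-.041,-.035,.035,.041,.111,.117): cv2.polylines(v,[line([[-.041,yy,.04],[.041,yy,.04]])],False,(255,0,0),1)
for xx in(-.041,-.035,.035,.041): cv2.polylines(v,[line([[xx,-.117,.04],[xx,.117,.04]])],False,(0,0,255),1)
cv2.imwrite("pics/c6.png",v)
E
```

```text
orange side 267 [0.60187985 0.02820248] 0.5494348447447057
orange both [0.60187985 0.02820248] 0.5494348447447057
```

View pics/c6.png

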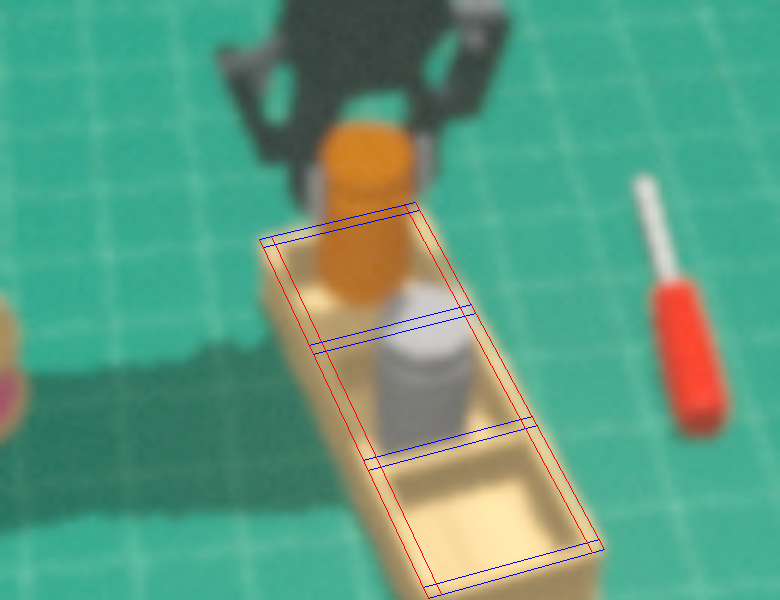

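The crate model overlays well, and the jar bottom is at (364,285) against a cell centre of about (367,276), so it's a few mm off. I'll lower it gently.

{"op": "send_rows", "data": {"series": [0,0.3,1,0,0,0,0,0,0.3,2,0,0,0,0,0,0.3,2.6,0,0,0,0,0,0.3,3,0,0,0,0,0,0.3,3.3,0,0,0,0,0,0.3,3.5,0,0,0,0,0,0.3,3.5,0,0,0,0]}}

```text
clock: 7.93
tcp_pos: [0.6039, 0.03, 0.0518]
orientation: [-0.0, 0.631, 0.776, -0.0]
wrist_force: [-0.5, 0.3, -0.2]
finger_gap: 0.0447
```

{"op": "send_rows", "data": {"series": [0,0,0.1,0,0,0,0,0,0,0.15,0,0,0,0,0,0,0.15,0,0,0,0]}}

```text
clock: 8.18
tcp_pos: [0.6045, 0.03, 0.0513]
orientation: [0.0, 0.631, 0.776, 0.0]
wrist_force: [0.2, -0.3, 1.1]
finger_gap: 0.045
```

It's in contact with the floor (+1 N). I'll release and rise.

{"op": "send_rows", "data": {"series": [0,0,0,0,0,0,0.6,0,0,0,0,0,0,0.7,0,0,0,0,0,0,0.8,0,0,0,0,0,0,0.8,0,0,0,0,0,0,0.8,0,0,-2,0,0,0,0.8,0,0,-5,0,0,0,0.9,0,0,-8,0,0,0,1,0,0,-11,0,0,0,1,0,0,-11,0,0,0,1]}}

```text
clock: 9.02
tcp_pos: [0.6077, 0.0298, 0.1676]
orientation: [0.004, 0.631, 0.776, 0.003]
wrist_force: [1.0, -1.2, 0.3]
finger_gap: 0.0854
```

```bash
python3 - <<'E'
from g import *
import col
M=masks("orange_jar",[.603,.027,.046],("side",)); print([m.sum() for m in M.values()],*fit(M,cyl(.023,.006,.086),[.603,.027]))
rem([.393,.3015,.16])
E
```

```text
[np.int64(384)] [0.6060455  0.02841472] 0.8249016682490167
t 9.12 tcp [0.6054 0.0299 0.1624] gap 0.0854 F [-0.3 -0.1 -0.4]
 shift cm [ 30.9  -15.28   0.16] rot [0.21 0.05 0.02]
```

{"op": "send_rows", "data": {"series": [3,-1.5,0,0,0,0,1,6.5,-3.2,0,0,0,0,1,10,-5,0,0,0,0,1,13.5,-6.7,0,0,0,0,1,17,-8.4,0,0,0,0,1,20.5,-10.1,0,0,0,0,1,24,-11.9,0,0,0,0,1,27.5,-13.6,0,0,0,0,1,30,-14.8,0,0,0,0,1,30.9,-15.3,0,0,0,0,1]}}

```text
clock: 9.95
tcp_pos: [0.388, 0.3033, 0.1592]
orientation: [-0.001, 0.63, 0.777, -0.001]
wrist_force: [-0.3, -0.6, 0.3]
finger_gap: 0.0857
```

{"op": "send_rows", "data": {"series": [0,0,0,0,0,0,1,0,0,0,0,0,0,1,0,0,0,0,0,0,1]}}

```text
clock: 10.2
tcp_pos: [0.3921, 0.3006, 0.1601]
orientation: [0.0, 0.632, 0.775, -0.001]
wrist_force: [0.9, -0.5, 0.3]
finger_gap: 0.0852
```

```bash
python3 - <<'E'
from g import *
rem([.393,.3015,.045])
M=masks("blue_jar",[.393,.301,.04],("side",),12); print(list(M),*fit(M,cyl(.023,0,.08),[.393,.301]))
E
```

```text
t 10.20 tcp [0.3921 0.3006 0.1601] gap 0.0852 F [ 0.9 -0.5  0.3]
 shift cm [ 0.07  0.11 11.51] rot [-0.04  0.04 -0.03]
['side'] [0.39381219 0.29583583] 0.9141638225255972
```

{"op": "send_rows", "data": {"series": [0,0.1,2.5,0,0,0,1,0,0.1,5,0,0,0,1,0,0.1,7.5,0,0,0,1,0,0.1,10,0,0,0,1,0,0.1,11.5,0,0,0,1,0,0.1,11.5,0,0,0,1,0,0.1,11.5,0,0,0,0.7,0,0.1,11.5,0,0,0,0.5,0,0.1,11.5,0,0,0,0.3,0,0.1,11.5,0,0,0,0]}}

```text
clock: 11.13
tcp_pos: [0.3938, 0.3022, 0.0474]
orientation: [0.0, 0.631, 0.775, 0.001]
wrist_force: [-0.5, -0.2, 3.3]
finger_gap: 0.0442
```

{"op": "send_rows", "data": {"series": [0,0,0,0,0,0,0,0,0,0,0,0,0,0,0,0,0,0,0,0,0,0,0,0,0,0,0,0]}}

```text
clock: 11.47
tcp_pos: [0.3938, 0.3022, 0.0474]
orientation: [0.001, 0.631, 0.776, 0.001]
wrist_force: [-1.4, -0.2, 6.4]
finger_gap: 0.0444
```

{"op": "send_rows", "data": {"series": [0,0,-0.5,0,0,0,0,0,0,-1.5,0,0,0,0,0,0,-3,0,0,0,0,0,0,-5.5,0,0,0,0,0,0,-8,0,0,0,0,0,0,-10.5,0,0,0,0,0,0,-13,0,0,0,0,0,0,-13,0,0,0,0,0,0,-13,0,0,0,0]}}

```text
clock: 12.22
tcp_pos: [0.3937, 0.3024, 0.1779]
orientation: [0.001, 0.631, 0.776, 0.002]
wrist_force: [0.3, -0.4, -2.0]
finger_gap: 0.0448
```

```bash
python3 - <<'E'
from g import *
rem([.634,-.121,.18])
E
```

```text
t 12.22 tcp [0.3937 0.3024 0.1779] gap 0.0448 F [ 0.3 -0.4 -2. ]
 shift cm [-46.34  14.93  -0.2 ] rot [ 0.23 -0.07  0.03]
```

{"op": "send_rows", "data": {"series": [-2,0.6,0,0,0,0,0,-5,1.6,0,0,0,0,0,-8.5,2.7,0,0,0,0,0,-12,3.9,0,0,0,0,0,-15.5,5,0,0,0,0,0,-19,6.1,0,0,0,0,0,-22.5,7.2,0,0,0,0,0,-26,8.4,0,0,0,0,0,-29.5,9.5,0,0,0,0,0,-33,10.6,0,0,0,0,0]}}

```text
clock: 13.05
tcp_pos: [0.563, -0.0015, 0.1743]
orientation: [-0.001, 0.631, 0.776, -0.001]
wrist_force: [0.0, 0.5, -1.2]
finger_gap: 0.0443
```

{"op": "send_rows", "data": {"series": [-3.5,1.1,0,0,0,0,0,-7,2.3,0,0,0,0,0,-10.5,3.4,0,0,0,0,0,-12.5,4,0,0,0,0,0,-13.3,4.3,0,0,0,0,0,-13.3,4.3,0,0,0,0,0,-13.3,4.3,0,0,0,0,0,-13.3,4.3,0,0,0,0,0]}}

```text
clock: 13.72
tcp_pos: [0.6315, -0.1198, 0.1752]
orientation: [-0.001, 0.631, 0.776, -0.0]
wrist_force: [0.3, 0.3, -0.6]
finger_gap: 0.0447
```

```bash
python3 - <<'E'
from g import *
rem([.634,-.121,.0535])
E
```

```text
t 13.72 tcp [ 0.6315 -0.1198  0.1752] gap 0.0447 F [ 0.3  0.3 -0.6]
 shift cm [-0.19  0.24 12.17] rot [-0.09 -0.09  0.09]
```

{"op": "send_rows", "data": {"series": [-0.1,0.1,2.5,0,0,0,0,-0.1,0.1,5,0,0,0,0,-0.1,0.1,7.5,0,0,0,0,-0.1,0.1,9,0,0,0,0,-0.1,0.1,10.2,0,0,0,0,-0.1,0.1,11,0,0,0,0,-0.1,0.1,11.6,0,0,0,0,-0.1,0.1,11.9,0,0,0,0,-0.1,0.1,12.1,0,0,0,0,-0.1,0.1,12.1,0,0,0,0]}}

```text
clock: 14.55
tcp_pos: [0.634, -0.1219, 0.0552]
orientation: [0.0, 0.631, 0.776, 0.0]
wrist_force: [-0.1, 0.9, -1.9]
finger_gap: 0.0448
```

{"op": "send_rows", "data": {"series": [0,0,0.05,0,0,0,0,0,0,0.1,0,0,0,0,0,0,0.1,0,0,0,0]}}

```text
clock: 14.8
tcp_pos: [0.6341, -0.1223, 0.0543]
orientation: [0.0, 0.631, 0.776, 0.0]
wrist_force: [-0.3, 0.6, -0.6]
finger_gap: 0.0447
```

{"op": "send_rows", "data": {"series": [0,0,0.1,0,0,0,0,0,0,0.2,0,0,0,0,0,0,0.2,0,0,0,0,0,0,0.2,0,0,0,0]}}

```text
clock: 15.13
tcp_pos: [0.6342, -0.1225, 0.0535]
orientation: [0.001, 0.631, 0.776, 0.0]
wrist_force: [-2.6, 0.6, 7.3]
finger_gap: 0.0447
```

{"op": "send_rows", "data": {"series": [0,0,-0.1,0,0,0,0,0,0,-0.1,0,0,0,0.6,0,0,-0.1,0,0,0,0.7,0,0,-0.1,0,0,0,0.8,0,0,-0.1,0,0,0,0.8,0,0,-2,0,0,0,0.8,0,0,-5,0,0,0,0.9,0,0,-8,0,0,0,1,0,0,-12,0,0,0,1,0,0,-16,0,0,0,1]}}

```text
clock: 15.97
tcp_pos: [0.6329, -0.1219, 0.2124]
orientation: [-0.001, 0.631, 0.776, -0.0]
wrist_force: [0.7, -0.9, 0.6]
finger_gap: 0.0855
```

```bash
python3 - <<'E'
from g import *
for n,p in [("orange_jar",[.604,.028,.046]),("blue_jar",[.634,-.122,.046])]:
    M=masks(n,p,("side",)); print(n,list(M),*(fit(M,cyl(.023,.006,.086),p) if M else []))
rem([.480,-.304,.22])
cv2.imwrite("pics/s7.png",read_camera("side"))
E
```

```text
orange_jar ['side'] [0.60300617 0.02643467] 0.6834184359043268
blue_jar ['side'] [ 0.63377194 -0.12503227] 0.8294131346064276
t 16.17 tcp [ 0.6348 -0.1225  0.2134] gap 0.0855 F [ 0.1  0.3 -0.9]
 shift cm [-14.63 -18.84  -0.69] rot [0.19 0.1  0.02]
```

View pics/s7.png

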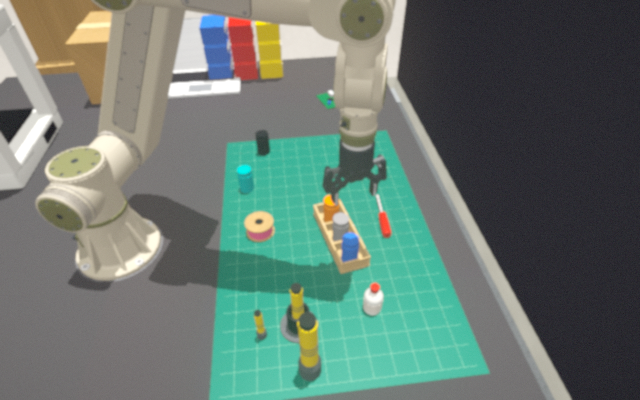

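Both jars stand in their end cells: orange at (331,208), blue at (350,245), grey between them. Next is the torch; I'll refine its tail position from the pixels I read earlier.

```bash
python3 - <<'E'
from g import *
print(ray("top",(422.5,239.9),.156),ray("side",(295.8,288),.156),ray("top",(411.3,245.5),.006))
E
```

```text
[ 0.48115664 -0.30358214  0.156     ] [ 0.4807042  -0.30851724  0.156     ] [ 0.479646   -0.30415055  0.006     ]
```

{"op": "send_rows", "data": {"series": [-1.5,-2,0,0,0,0,1,-3.5,-4.5,-0.5,0,0,0,1,-5.5,-7,-0.7,0,0,0,1,-7.5,-9.7,-0.7,0,0,0,1,-9.5,-12.3,-0.7,0,0,0,1,-11.5,-14.9,-0.7,0,0,0,1,-13.5,-17.4,-0.7,0,0,0,1,-14.6,-18.8,-0.7,0,0,0,1,-14.6,-18.8,-0.7,0,0,0,1,-14.6,-18.8,-0.7,0,0,0,1]}}

```text
clock: 17.05
tcp_pos: [0.478, -0.3033, 0.2168]
orientation: [-0.002, 0.632, 0.775, 0.0]
wrist_force: [0.5, 0.4, 0.0]
finger_gap: 0.085
```

```bash
python3 - <<'E'
from g import *
rem([.480,-.305,.095])
a=[]
for c in("top","side"):
    x,y=np.int32(proj(c,[.48,-.304,.16])[0]); a.append(cv2.resize(read_camera(c)[y-36:y+36,x-36:x+36],(400,400)))
cv2.imwrite("pics/c8.png",np.hstack(a))
E
```

```text
t 17.05 tcp [ 0.478  -0.3033  0.2168] gap 0.0850 F [0.5 0.4 0. ]
 shift cm [-0.24  0.18 12.18] rot [-0.11 -0.18 -0.11]
```

View pics/c8.png

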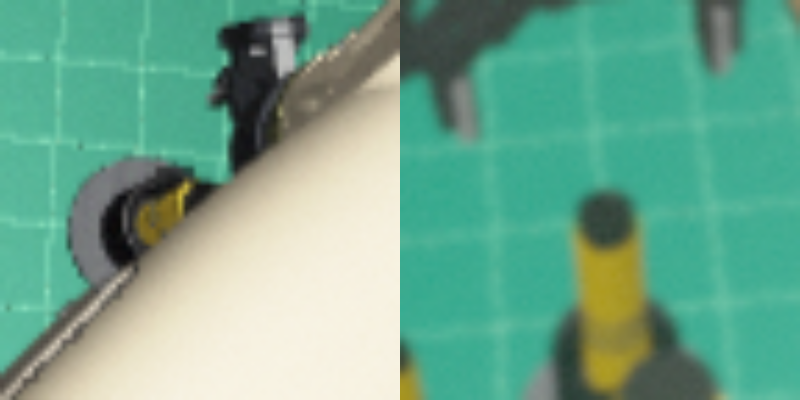

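The torch tail at (606,220) lies between the fingers at x=462 and 720. I'll descend and grip.

{"op": "send_rows", "data": {"series": [-0.1,0.1,2,0,0,0,1,-0.1,0.1,4.5,0,0,0,1,-0.1,0.1,7,0,0,0,1,-0.1,0.1,9.5,0,0,0,1,-0.1,0.1,11,0,0,0,1,-0.1,0.1,12,0,0,0,1,-0.1,0.1,12,0,0,0,1,-0.1,0.1,12,0,0,0,0.7,-0.1,0.1,12,0,0,0,0.5,-0.1,0.1,12,0,0,0,0.3], "newtons": 50}}

```text
clock: 17.98
tcp_pos: [0.4815, -0.3045, 0.1002]
orientation: [0.001, 0.631, 0.776, 0.0]
wrist_force: [-0.4, -0.6, -0.7]
finger_gap: 0.0516
```

{"op": "send_rows", "data": {"series": [0,0,0,0,0,0,0.2,0,0,0,0,0,0,0.1,0,0,0,0,0,0,0,0,0,0,0,0,0,0,0,0,0,0,0,0,0]}}

```text
clock: 18.4
tcp_pos: [0.4809, -0.3046, 0.0999]
orientation: [0.001, 0.631, 0.776, -0.0]
wrist_force: [-0.9, -0.1, 6.6]
finger_gap: 0.0247
```

Gripped (gap 25 mm). The lens is 92 mm ahead of the TCP. I'll draw the torch out straight up.

{"op": "send_rows", "data": {"series": [0,0,-0.5,0,0,0,0,0,0,-1.5,0,0,0,0,0,0,-3,0,0,0,0,0,0,-5,0,0,0,0,0,0,-7.5,0,0,0,0,0,0,-10,0,0,0,0,0,0,-12.5,0,0,0,0,0,0,-15,0,0,0,0,0,0,-17,0,0,0,0,0,0,-17,0,0,0,0]}}

```text
clock: 19.23
tcp_pos: [0.4818, -0.3052, 0.274]
orientation: [0.004, 0.631, 0.776, 0.0]
wrist_force: [1.4, 0.2, -1.2]
finger_gap: 0.0249
```

```bash
python3 - <<'E'
from g import *
T=tgt(11.7,45); d=T.apply([0,0,1]); lid=np.array([.604,.028,.086]); p=lid-.212*d; print(d,p)
rem(p,T)
rem([.46,-.10,.28])
E
```

```text
[ 0.69241509  0.14339227 -0.70710678] [ 0.457208   -0.00239916  0.23590664]
t 19.23 tcp [ 0.4818 -0.3052  0.274 ] gap 0.0249 F [ 1.4  0.2 -1.2]
 shift cm [30.17  3.72  3.65] rot [-44.73   0.3    0.15]
t 19.23 tcp [ 0.4818 -0.3052  0.274 ] gap 0.0249 F [ 1.4  0.2 -1.2]
 shift cm [20.53  2.03 -0.71] rot [0.27 0.33 0.02]
```

{"op": "send_rows", "data": {"series": [2,0.2,0,-2,0,0,0,5,0.5,0,-6,0,0,0,8,0.8,0,-11,0,0,0,11,1.2,0,-16,0,0,0,14,1.6,0,-21,0,0,0,17,2,0,-26,0,0,0,20,2.4,0,-31,0,0,0,23,2.8,0,-36,0,0,0,26,3.2,0,-41,0,0,0,28.5,3.5,0,-44,0,0,0]}}

```text
clock: 20.07
tcp_pos: [0.4544, -0.0156, 0.2661]
orientation: [0.236, 0.586, 0.718, 0.292]
wrist_force: [-0.3, 0.8, -0.5]
finger_gap: 0.0252
```

{"op": "send_rows", "data": {"series": [0,0,0,0,0,0,0,0,0,0,0,0,0,0,0,0,0,0,0,0,0]}}

```text
clock: 20.32
tcp_pos: [0.4569, -0.0181, 0.269]
orientation: [0.237, 0.585, 0.719, 0.29]
wrist_force: [0.4, -1.1, -1.0]
finger_gap: 0.0252
```

```bash
python3 - <<'E'
from g import *
T=tgt(11.7,45); d=T.apply([0,0,1]); rem(np.array([.604,.028,.086])-.212*d,T); print(get_state()["joint_pos"].round(2))
E
```

```text
t 20.32 tcp [ 0.4569 -0.0181  0.269 ] gap 0.0252 F [ 0.4 -1.1 -1. ]
 shift cm [ 1.53 -2.04  2.62] rot [-1.01  0.01  0.05]
[-0.55 -0.47 -0.84  0.59  0.49  0.98]
```

{"op": "send_rows", "data": {"series": [0.5,-0.6,0.8,-1,0,0,0,1,-1.3,1.7,-1,0,0,0,1.5,-2,2.6,-1,0,0,0,1.5,-2,2.6,-1,0,0,0,1.5,-2,2.6,-1,0,0,0,1.5,-2,2.6,-1,0,0,0]}}

```text
clock: 20.82
tcp_pos: [0.4584, -0.0035, 0.2373]
orientation: [0.242, 0.583, 0.716, 0.297]
wrist_force: [-0.0, -0.0, -0.9]
finger_gap: 0.0247
```

```bash
python3 - <<'E'
from g import *
T=tgt(11.7,45); d=T.apply([0,0,1]); rem(np.array([.604,.028,.086])-.212*d,T); s=get_state(); print(s["joint_pos"].round(2))
v=read_camera("side")[120:300,200:440]; t=read_camera("top")[120:300,230:470]
# expected torch axis from tool pose
o=s["tcp_pos"]; z=rot(s["orientation"]).apply([0,0,1])
v=cv2.resize(v,None,fx=3,fy=3)
for P,c in [(o+.092*z,(0,0,255)),(o-.056*z,(255,0,0)),(o+.212*z,(255,0,255))]:
    cv2.circle(v,tuple(int(a) for a in (proj("side",P)[0]-[200,120]+.5)*3),4,c,1)
cv2.imwrite("pics/c9.png",v)
E
```

```text
t 20.82 tcp [ 0.4584 -0.0035  0.2373] gap 0.0247 F [-0.  -0.  -0.9]
 shift cm [ 0.14 -0.17  0.03] rot [0.02 0.03 0.01]
[-0.5  -0.47 -0.93  0.45  0.48  1.03]
```

View pics/c9.png

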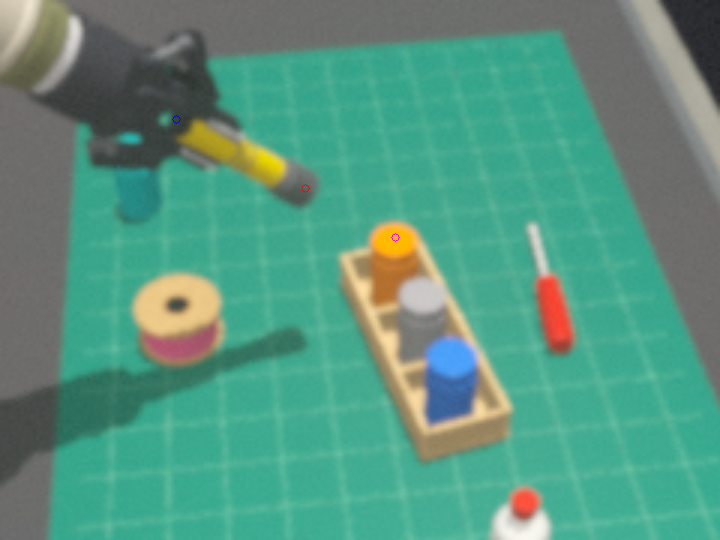

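The lens marker at (306,188) sits on the torch's lens and the aim point at (395,237) on the orange lid. The spool, screwdriver, glue bottle and grey jar look undisturbed. I'll let it settle and hand in.

{"op": "send_rows", "data": {"series": [0,0,0,0,0,0,0,0,0,0,0,0,0,0,0,0,0,0,0,0,0,0,0,0,0,0,0,0,0,0,0,0,0,0,0,0,0,0,0,0,0,0]}}

```text
clock: 21.42
tcp_pos: [0.4574, -0.0025, 0.2363]
orientation: [0.242, 0.583, 0.717, 0.297]
wrist_force: [0.0, -0.3, -2.6]
finger_gap: 0.0248
```

```bash
python3 -c "
from g import *
s=get_state();print(s['tcp_pos'],s['qvel'].round(4),s['finger_gap'],s['wrist_force'].round(1));print(hand_in())"
```

```text
[ 0.45741608 -0.00246513  0.23625162] [ 0.0006  0.0015  0.0002 -0.001  -0.0002 -0.0006] 0.024773036336914057 [ 0.  -0.3 -2.6]
the job is handed in; nothing more can be done
None
```

I placed the orange jar in the left (+y) cell and the blue jar in the right cell, and let go of each only once it touched the floor. I then drew the middle-sized torch out of its holder. It is now held still at 45°, with the lens about 12 cm from the orange lid, and I handed the job in at 21.4 s. No verdict is reported.

**Last checks:**
- **Jars:** Side-camera fits put orange about 1 mm and blue about 3 mm from their cell centres, against a 20 mm limit. Some of these fits were loose: 0.68 overlap for orange and 0.83 for blue.
- **Torch:** The tool pose was within 1 mm of target, and in the last picture the aim point falls on the orange lid. The gripper gap stayed at 25 mm, the joints were still, and nothing was touching the torch but the fingers.
- **Other things:** The grey jar, spool, screwdriver and glue bottle look undisturbed in the last picture. I did not measure them again.

**What disagreed:**
- **Blue jar and torch position:** Early camera estimates differed by about 5 mm for each. The grips still held.
- **Force readings:** Gripping and setting down pushed the wrist up by 6 to 7 N, far below the limit. The last wrist reading was -2.6 N vertically, slightly more than the torch's weight, with no contact visible.

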